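# Start the soup on the induction cooker

## Robot

A 7-joint arm with a two-finger parallel gripper is mounted at the origin on the work surface. World frame = base frame: x ahead of the robot, y to its left, z up, the work surface at z = 0. Lengths are in mm, angles in rad, forces in N, time in s.
With the tool pointing down it reaches from about 425 to 875 mm from the base axis. Payload 4.7 kg.
Tool frame: the origin (TCP) lies between the finger pads; the fingertips stand 17 mm ahead of it and the grasp point (between the pads) lies 2 mm behind it; z points along the fingers, y is the line along which they close (so a half turn about z gives the same grasp; the last joint's range is limited). The gripper opens to 87 mm and grips with 3 to 60 N. Pads are 19 mm wide; open, the fingers measure 117 mm over their backs; the gripper's body (75 mm by 190 mm) begins 51 mm behind the grasp point.
Start: joints at [-1.318, 0.321, -0.07, 1.45, 0.023, 1.371, -0.057], TCP at [153.775, 631.567, 239.587] pointing down, gripper open.
Joint ranges: [-2.86, 2.86], [-0.3, 2.09], [-1.38, 1.24], [0.06, 2.45], [-1.56, 4.7], [0.09, 2.05], [-2.69, 2.69]. Speed limits (rad/s): [2.57, 2.57, 3.14, 3.14, 3.14, 3.14, 3.14].

## Interface

Orientations are given as [roll, pitch, yaw] about the fixed x, y, z axes, in that order (R = Rz(yaw) Ry(pitch) Rx(roll)).
In Python, from workcell import * gives the robot as it stands.
- The arm moves only by the tool drive_tool, never from a script. Its argument "motion" is a list of rows, each a list of 3 entries, a list of its own where there are three numbers: the gripper's target within -1 to 1 (fully open at 1, half-way at 0, shut at -1), then the shift along the world's x, y, z in units of 25 mm (1.0 is 25 mm), then the turn about the world's z in units of 6 degrees (1.0 is 6 degrees). A call has exactly 10 rows; each row is the pose to reach, as a shift and turn from the pose commanded when the call began; what a row does not reach only later rows make up. A row lasts 1/12 s, in which the tool goes at most 41.7 mm and 7.16 degrees, less where a joint would pass 70% of its speed; a pose out of reach is approached as far as the arm can. A call with a gripper value outside its range is refused whole. The fingers move at their own pace and stop on an object; "squeeze" is the grip in N (left out, the last holds). Time passes only in rows, so rows that repeat a pose let the fingers close, or fill a call up. It gives the time, the measured TCP pose, the force, the opening and the grip force at its end, in the units of the state.
- sense(): the state, without advancing time (a new reading comes with each control period).
- read_camera(name): name is "scene" or "top" or "wrist"; returns the picture (384x512x3 uint8, red, green, blue); there is no depth.
- get_calibration(name): a dict with "fx", "fy", "cx", "cy" (pixels), "D" ([k1, k2, p1, p2, k3] as OpenCV has them; the pictures are not rectified), "eye" and "rotation" of the camera in the world. Camera axes: x right, y down, z forward; pixel columns grow to the right and rows downward; lengths in mm; the calibration is good to about 2 mm. A picture is of the moment at which its call begins: read the wrist's pose just before it. get_calibration takes no time and is no camera call; for the wrist camera it gives the pose at the moment of the call.
- job_done(): hands the job in; it is judged then, once.
The state is a dict: "time": time; "joints": joint angles; "joint_vel": joint speeds; "effort": joint torques, N m; "tool_pos": TCP position; "orientation": TCP orientation; "contact_force": force on the tool from outside, world axes, zero at the start; "ft_torque": the same for the moment, N m; "gripper_width": finger opening in mm; "grasp_force": force on a finger pad.
Only numpy, scipy, OpenCV 4.12 (cv2) and the standard library are available. Lean on these libraries where they do the work, as an engineer would, in place of code of your own. Each camera call takes 0.05 s, during which the arm holds its last target. There are 200 camera calls.

## Task

Start the induction cooker for the soup pot standing on it: with a fingertip, lightly tap the on/off key, then the soup key, then the timer key, then the up key, pressing each one in and letting it spring back before the next. Press no other key, and leave the pot and everything else on the counter where it stands. Finish with the hand clear of the cooker.

Things in the scene. Friction and masses are not known exactly. Their poses are not given: they have to be found in the camera images.
- cooker: fixed table-top induction cooker, steel case, black glass top, 390 deep (x) x 340 wide (y) x 68 high (mm); origin under its centre, x to its back, y to its left. Its front edge, towards the robot, is a level black control strip 100 deep, 66 above the counter, with a display window and a row of seven grey spring keys 46 to 48 apart. More than 20 N on it, as when a key runs fast into its stop, is too hard
- cooker_ring (a point): centre of the cooking zone on the glass (mm: cooker x = 50, y = 0, 68 above the counter)
- top_fry (a point): centre of the top of the fry key: 1st from the left; pill-shaped, 30 long front-to-back, 18 wide, one raised dot (mm). Cooker x = -163, y = 138; cap top 75 above the counter, 9 above the strip; moves straight down with the key; axes as the cooker's
- key_fry (a joint): how far the fry key is in, m: 0 up, 0.007 fully in, against a hard stop. It takes 1 N to start, 3.5 N for 0.0025 and 8 N fully in, counts as pressed beyond 0.0025 (held 0.05 s or more), and springs back when let go
- top_soup (a point): centre of the top of the soup key: 2nd from the left, the middle one of the three pill-shaped keys (30 long front-to-back, 18 wide); two raised dots (mm). Cooker x = -163, y = 92; cap top 75 above the counter, 9 above the strip; moves straight down with the key; axes as the cooker's
- key_soup (a joint): how far the soup key is in, m: 0 up, 0.007 fully in, against a hard stop. It takes 1 N to start, 3.5 N for 0.0025 and 8 N fully in, counts as pressed beyond 0.0025 (held 0.05 s or more), and springs back when let go
- top_boil (a point): centre of the top of the boil key: 3rd from the left; pill-shaped, 30 x 18, three raised dots (mm). Cooker x = -163, y = 46; cap top 75 above the counter, 9 above the strip; moves straight down with the key; axes as the cooker's
- key_boil (a joint): how far the boil key is in, m: 0 up, 0.007 fully in, against a hard stop. It takes 1 N to start, 3.5 N for 0.0025 and 8 N fully in, counts as pressed beyond 0.0025 (held 0.05 s or more), and springs back when let go
- top_timer (a point): centre of the top of the timer key: 4th from the left, the middle of the row; small, round, 20 across, with raised clock hands (mm). Cooker x = -163, y = 0; cap top 75 above the counter, 9 above the strip; moves straight down with the key; axes as the cooker's
- key_timer (a joint): how far the timer key is in, m: 0 up, 0.007 fully in, against a hard stop. It takes 1 N to start, 3.5 N for 0.0025 and 8 N fully in, counts as pressed beyond 0.0025 (held 0.05 s or more), and springs back when let go
- top_down (a point): centre of the top of the down key: 5th from the left; square, 22 x 22, raised arrowhead pointing to the cooker's front (mm). Cooker x = -163, y = -46; cap top 75 above the counter, 9 above the strip; moves straight down with the key; axes as the cooker's
- key_down (a joint): how far the down key is in, m: 0 up, 0.007 fully in, against a hard stop. It takes 1 N to start, 3.5 N for 0.0025 and 8 N fully in, counts as pressed beyond 0.0025 (held 0.05 s or more), and springs back when let go
- top_up (a point): centre of the top of the up key: 6th from the left, the right-hand one of the two square keys (22 x 22); raised arrowhead pointing to the cooker's back (mm). Cooker x = -163, y = -92; cap top 75 above the counter, 9 above the strip; moves straight down with the key; axes as the cooker's
- key_up (a joint): how far the up key is in, m: 0 up, 0.007 fully in, against a hard stop. It takes 1 N to start, 3.5 N for 0.0025 and 8 N fully in, counts as pressed beyond 0.0025 (held 0.05 s or more), and springs back when let go
- top_onoff (a point): centre of the top of the on/off key: the last at the right end; the biggest, round, 34 across (mm). Cooker x = -163, y = -140; cap top 75 above the counter, 9 above the strip; moves straight down with the key; axes as the cooker's
- key_onoff (a joint): how far the on/off key is in, m: 0 up, 0.007 fully in, against a hard stop. It takes 1 N to start, 3.5 N for 0.0025 and 8 N fully in, counts as pressed beyond 0.0025 (held 0.05 s or more), and springs back when let go
- pot: low steel cooking pot with its lid on, 206 across, 97 high to the knob, black side handles reaching 135 to each side along its y; stands on the glass of the cooker 50 behind the cooker's centre, so its front is about 110 behind the key centres; origin at the centre of its underside
- shaker: small steel salt shaker, 38 across, 65 high, standing on the front left corner of the cooker's glass, behind the left-hand keys; origin at the centre of its underside
- mug: white mug, 76 across, 90 high, on the counter beside the cooker; origin under its centre
- jar: amber spice jar, 64 across, 95 high, on the counter beside the cooker; origin under its centre
- bowl: blue bowl, 110 across, 50 high, on the counter beside the cooker; origin under its centre
- sauce: green sauce bottle, 58 across, 190 high, on the counter to the right of the cooker; origin under its centre
- turner: kitchen turner, 300 long, lying on the counter crossways, 70 in front of the cooker; origin near its middle, on its underside
Mind the look-alikes: they are no part of the job. Of the things like the shaker, leave any that is blue; of the rest the larger one is meant.

How it is judged:
By the outcome, as a careful person would: the job done as asked, in the order asked, and still so for the second after the job is handed in, with the robot touching nothing.
It also fails if it takes over 61 s, if anything falls off the work surface, if the arm or the gripper's body presses on something with over 40 N, if the wrist force passes 120 N, or if a joint passes its speed limit or range.

## Working session

There is one attempt and no reset: what is moved stays moved. The work goes in short steps, Python scripts to look and compute and a tool call to move; the robot and the scene stay as the last step left them, time stands still between calls to the robot, and variables do not carry over. Pictures are saved under pics/ and viewed, at most 10 in all, crops included, and the job is handed in when it is done.

Besides the shell and the picture viewer there is one more tool, called after "Request:" as name([rows], argument=value, ...), one row to a line, values as JSON. drive_tool: Moves the arm, as the interface text tells. Its arguments: {"type":"object","properties":{"motion":{"type":"array"},"squeeze":{"type":"number"}},"required":["motion"]}

```bash
mkdir -p pics; python3 - <<'E'
from workcell import *
import cv2,numpy as np
for n in ["scene","top"]:
    im=read_camera(n); cv2.imwrite(f"pics/{n}0.png",im[:,:,::-1]); c=get_calibration(n); print(n,c)
s=sense(); print(s["time"],s["tool_pos"],s["orientation"],s["contact_force"])
E
```

```text
scene {'fx': 374.1682979373138, 'fy': 374.1682979373138, 'cx': 260.591014562365, 'cy': 190.6355345844042, 'D': array([-0.05484788,  0.        ,  0.        ,  0.        ,  0.        ]), 'eye': array([1025.98930728,  319.58790792,  798.58128204]), 'rotation': array([-2.54329713,  0.00339764,  2.17940175])}
top {'fx': 377.58136955006586, 'fy': 377.58136955006586, 'cx': 259.1673744350919, 'cy': 194.44973608210086, 'D': array([-0.12583808,  0.        ,  0.        ,  0.        ,  0.        ]), 'eye': array([461.01373226,  21.78753116, 925.51499372]), 'rotation': array([-2.97239721e+00, -1.14553341e-03, -1.54566674e+00])}
0.1 [153.6825099  631.10677348 238.55289705] [-3.13987204e+00  5.36900934e-05  2.90280109e+00] [-0.29885352  0.8185719   0.19840513]
```

View pics/scene0.png

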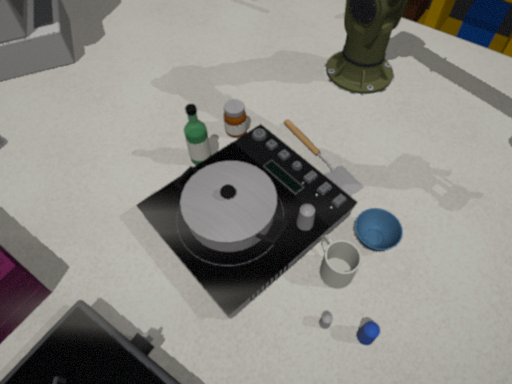

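View pics/top0.png

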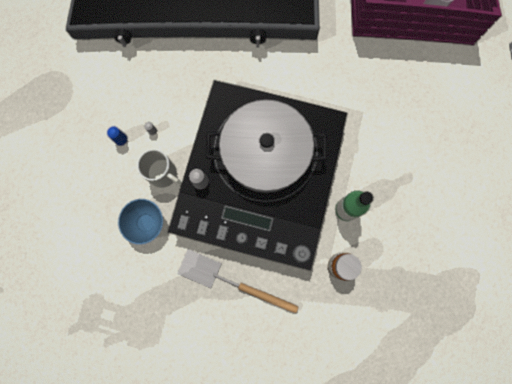

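The top view shows the cooker with its front facing the robot and turned about 15°. The keys run from left to right: fry (183,222), soup (202,227), boil (222,232), timer (242,238), down (261,243), up (281,248), on/off (302,254). The scene view agrees, with the big round on/off key at (259,134) next to the jar. Possible mix-ups are soup with fry or boil, and up with down. The two small shakers off the cooker don't matter here.

```bash
cat > h.py <<'E'
from workcell import *
import cv2,numpy as np
from scipy.spatial.transform import Rotation as R
def ray(n,px,z,c=None):
    c=c or get_calibration(n); K=np.array([[c["fx"],0,c["cx"]],[0,c["fy"],c["cy"]],[0,0,1]])
    u=cv2.undistortPoints(np.float64(px).reshape(-1,1,2),K,c["D"]).reshape(-1,2)
    r=np.asarray(c["rotation"]); M=R.from_euler("xyz",r).as_matrix() if r.size==3 else r
    d=np.c_[u,np.ones(len(u))]@M.T; e=np.array(c["eye"])
    return e+d*((z-e[2])/d[:,2])[:,None]
def blobs(im,guess,rad=9,thr=75):
    g=cv2.cvtColor(im,cv2.COLOR_RGB2GRAY); out=[]
    for x,y in guess:
        m=np.zeros_like(g); cv2.circle(m,(int(x),int(y)),rad,255,-1)
        n,l,s,c=cv2.connectedComponentsWithStats(((g>thr)&(m>0)).astype(np.uint8))
        i=1+np.argmax(s[1:,4]); out.append([*c[i],s[i,4]])
    return np.array(out)
Y=np.array([138,92,46,0,-46,-92,-140.]); LOC=np.c_[-163+0*Y,Y]
def fit(P):
    a=LOC-LOC.mean(0); b=P[:,:2]-P[:,:2].mean(0)
    th=np.arctan2((a[:,0]*b[:,1]-a[:,1]*b[:,0]).sum(),(a*b).sum())
    Q=np.array([[np.cos(th),-np.sin(th)],[np.sin(th),np.cos(th)]])
    F=a@Q.T+P[:,:2].mean(0); return th,F,P[:,:2]-F
E
python3 - <<'E'
from h import *
np.set_printoptions(precision=1,suppress=True)
for n,g in [("top",[(183,222),(202,227),(222,232),(242,238),(261,243),(281,248),(302,254)]),("scene",[(340,201),(325,188),(310,176),(297,166),(284,155),(271,145),(259,134)])]:
    im=cv2.imread(f"pics/{n}0.png")[:,:,::-1]
    b=blobs(im,g,10 if n=="top" else 8); P=ray(n,b[:,:2],75); th,F,r=fit(P)
    print(n,b.astype(int).tolist(),"\n",np.rad2deg(th),"\n",np.c_[F,r])
im=cv2.imread("pics/top0.png"); cv2.imwrite("pics/crop.png",cv2.resize(im[200:275,165:325],None,fx=5,fy=5,interpolation=2))
E
```

```text
top [[182, 221, 106], [202, 227, 111], [221, 232, 117], [241, 237, 77], [260, 242, 102], [280, 247, 105], [301, 253, 204]] 
 -13.323660112475824 
 [[539.1 196.7   0.   -0.4]
 [528.5 151.9  -0.2  -0.3]
 [517.9 107.2   0.2  -0.2]
 [507.3  62.4  -0.2  -0. ]
 [496.7  17.7   0.1   0.2]
 [486.1 -27.1  -0.2   0.5]
 [475.1 -73.8   0.3   0.3]]
scene [[338, 199, 81], [324, 187, 78], [310, 175, 72], [296, 163, 37], [283, 153, 53], [271, 143, 50], [258, 132, 91]] 
 -13.242642705366103 
 [[539.2 197.8   0.3   0. ]
 [528.7 153.    0.1   0.2]
 [518.2 108.2   0.1   0.3]
 [507.6  63.5  -1.   -0.7]
 [497.1  18.7   0.   -0.1]
 [486.6 -26.1   0.4   0.5]
 [475.6 -72.8   0.1  -0.3]]
```

View pics/crop.png

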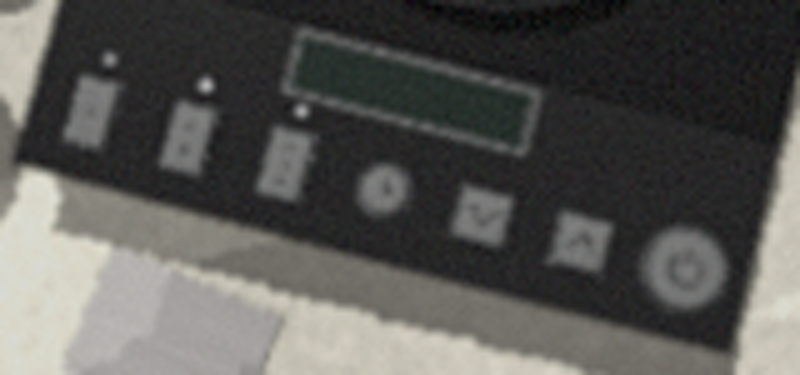

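Both cameras agree on the keys to about 1 mm, and the layout and shapes match the description. The tool's y axis already lies along the row. I'll close the gripper and go over to the on/off key high up.

Request:
drive_tool([
  [-1,[0.9,-1.3,0],0],
  [-1,[1.8,-2.6,0],0],
  [-1,[2.7,-3.9,0],0],
  [-1,[3.6,-5.2,0],0],
  [-1,[4.5,-6.5,0],0],
  [-1,[5.4,-7.8,0],0],
  [-1,[6.3,-9.1,0],0],
  [-1,[7.2,-10.4,0],0],
  [-1,[8.1,-11.7,0],0],
  [-1,[9,-13,0],0],
], squeeze=10)

```text
time: 0.93
tool_pos: [379.3, 304.6, 239.3]
orientation: [-3.142, -0.0, 2.903]
contact_force: [1.5, 0.5, 0.2]
gripper_width: 28.0
grasp_force: 0.0
```

Request:
drive_tool([
  [-1,[0.4,-1.5,0],0],
  [-1,[0.8,-3,0],0],
  [-1,[1.2,-4.5,0],0],
  [-1,[1.6,-6,0],0],
  [-1,[2,-7.5,0],0],
  [-1,[2.4,-9,0],0],
  [-1,[2.8,-10.5,0],0],
  [-1,[3.2,-12,0],0],
  [-1,[3.6,-13.5,0],0],
  [-1,[3.86,-15.2,0],0],
])

```text
time: 1.77
tool_pos: [475.3, -73.3, 239.5]
orientation: [3.141, 0.0, 2.904]
contact_force: [1.0, -0.2, -0.0]
gripper_width: 0.5
grasp_force: 0.0
```

```bash
python3 - <<'E'
from h import *
s=sense(); c=get_calibration("wrist"); im=read_camera("wrist"); cv2.imwrite("pics/w1.png",im[:,:,::-1])
print(sense()["time"],s["tool_pos"],s["orientation"],s["contact_force"],s["gripper_width"],c)
# bottle in top view: cap at z~185
T=ray("top",[(366,198)],185); print("bottle cap",T, "jar lid",ray("top",[(347,266)],95))
E
```

```text
1.8167 [475.33169968 -73.32435973 239.50317119] [3.14087993e+00 4.89415513e-04 2.90400961e+00] [ 0.96702362 -0.24964261 -0.01094111] 0.47531558845445965 {'fx': 298.3295471137148, 'fy': 298.3295471137148, 'cx': 254.67904175253648, 'cy': 186.33904748880389, 'D': array([-0.06392085,  0.        ,  0.        ,  0.        ,  0.        ]), 'eye': array([407.10406677, -56.38023731, 384.69585211]), 'rotation': array([ 2.88161461e+00, -1.36594037e-03,  1.33283605e+00])}
bottle cap [[ 585.6989091  -190.48549846  185.        ]] jar lid [[ 449.06442774 -171.57948033   95.        ]]
```

View pics/w1.png

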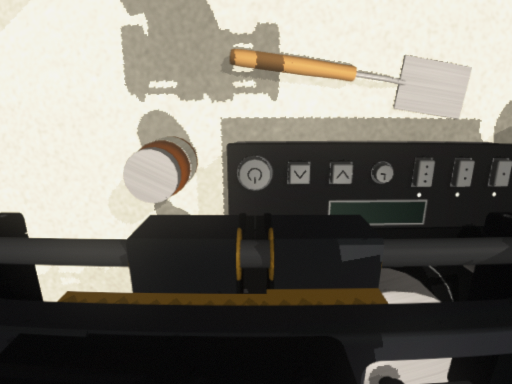

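The wrist view is rotated, with −x up. It shows on/off at (255,173), up (300,174), down (342,174), timer (382,173), boil (425,172) and soup (463,172). The order is confirmed, and the bottle and jar are clear of the hand. I'll use it as a third check of the key positions.

```bash
python3 - <<'E'
from h import *
np.set_printoptions(precision=1,suppress=True)
c=get_calibration("wrist"); im=cv2.imread("pics/w1.png")[:,:,::-1]
g=[(498,172),(463,172),(425,172),(382,173),(342,174),(300,174),(255,173)]
b=blobs(im,g,17,70); P=ray("wrist",b[:,:2],75,c)
print(b.astype(int).tolist()); print(P[:,:2]-np.c_[[538.8+.35,528.6,518.05,507.45,496.9,486.35,475.35],[197.2,152.5,107.7,63,18.2,-26.6,-73.3]])
E
```

```text
[[502, 173, 336], [464, 173, 368], [425, 172, 396], [383, 173, 270], [342, 173, 383], [299, 173, 380], [255, 173, 825]]
[[  1.5 -12.6]
 [  1.5 -12.3]
 [  0.5 -11.6]
 [  0.6 -12.3]
 [ -0.1 -11. ]
 [ -0.5 -10.5]
 [ -0.8  -9.8]]
```

```bash
python3 - <<'E'
from h import *
s=sense(); c=get_calibration("wrist"); print(s["time"],s["tool_pos"],s["orientation"],s["joint_vel"],c)
print(ray("wrist",[(255,173)],75,c))
E
```

```text
1.8167 [475.36092405 -83.80092106 239.98637675] [-3.13690234  0.00325017  2.89273302] [-0.01458425 -0.0378347  -0.03814229  0.02667488  0.02014922  0.0333965
 -0.21390866] {'fx': 298.3295471137148, 'fy': 298.3295471137148, 'cx': 254.67904175253648, 'cy': 186.33904748880389, 'D': array([-0.06392085,  0.        ,  0.        ,  0.        ,  0.        ]), 'eye': array([407.15554623, -65.24155699, 384.99020702]), 'rotation': array([2.87880289, 0.00404902, 1.32147306])}
[[473.50810732 -83.07934454  75.        ]]
```

The arm was still settling when that reading was taken (the TCP had drifted to y = −83.8 by then). With the calibration from the picture's own moment, the wrist view matches the other two. I'll let it settle on the way down to about 14 mm above the key.

Request:
drive_tool([
  [-1,[0,0,0],0],
  [-1,[0,0,-0.5],0],
  [-1,[0,0,-1.3],0],
  [-1,[0,0,-2.2],0],
  [-1,[0,0,-3.1],0],
  [-1,[0,0,-4],0],
  [-1,[0,0,-4.7],0],
  [-1,[0,0,-5.1],0],
  [-1,[0,0,-5.3],0],
  [-1,[0,0,-5.3],0],
])

```text
time: 2.65
tool_pos: [474.4, -71.5, 106.3]
orientation: [-3.141, -0.002, 2.904]
contact_force: [-1.0, -0.1, 0.9]
gripper_width: 0.0
grasp_force: 0.0
```

Request:
drive_tool([
  [-1,[0,0,-0.2],0],
  [-1,[0,0,-0.38],0],
  [-1,[0,0,-0.5],0],
  [-1,[0,0,-0.56],0],
  [-1,[0,0,-0.6],0],
  [-1,[0,0,-0.64],0],
  [-1,[0,0,-0.68],0],
  [-1,[0,0,-0.72],0],
  [-1,[0,0,-0.76],0],
  [-1,[0,0,-0.76],0],
])

```text
time: 3.48
tool_pos: [475.1, -72.1, 88.3]
orientation: [3.141, 0.0, 2.903]
contact_force: [-1.8, 0.5, 5.2]
gripper_width: 0.4
grasp_force: 2.5
```

The reading is 5.2 N, so the key is about 4 mm in: pressed and not on its stop. I'll go 0.5 mm deeper for a moment, then release.

Request:
drive_tool([
  [-1,[0,0,-0.02],0],
  [-1,[0,0,-0.02],0],
  [-1,[0,0,0.1],0],
  [-1,[0,0,0.3],0],
  [-1,[0,0,0.7],0],
  [-1,[0,0,1.2],0],
  [-1,[0,0,1.6],0],
  [-1,[0,0,1.8],0],
  [-1,[0,0,1.8],0],
  [-1,[0,0,1.8],0],
])

```text
time: 4.32
tool_pos: [475.2, -72.1, 133.3]
orientation: [3.141, 0.001, 2.903]
contact_force: [-0.3, 0.1, -0.5]
gripper_width: 0.5
grasp_force: 0.0
```

Request:
drive_tool([
  [-1,[0.1,0.4,0.2],0],
  [-1,[0.36,1.5,0.4],0],
  [-1,[0.66,2.8,0.4],0],
  [-1,[1.0,4.2,0.4],0],
  [-1,[1.32,5.6,0.4],0],
  [-1,[1.65,7,0.4],0],
  [-1,[1.9,8.1,0.4],0],
  [-1,[2.08,8.8,0.4],0],
  [-1,[2.13,9.04,0.4],0],
  [-1,[2.13,9.04,0.4],0],
])

```text
time: 5.15
tool_pos: [528.0, 155.1, 142.5]
orientation: [-3.14, -0.001, 2.905]
contact_force: [-0.1, -0.5, -0.3]
gripper_width: 0.5
grasp_force: 0.0
```

```bash
python3 - <<'E'
from h import *
np.set_printoptions(precision=1,suppress=True)
s=sense(); c=get_calibration("wrist"); im=read_camera("wrist"); cv2.imwrite("pics/w2.png",im[:,:,::-1])
print(s["time"],s["tool_pos"],s["orientation"],s["contact_force"])
# expected key pixels
M=R.from_euler("xyz",c["rotation"]).as_matrix()
for n,p in dict(soup=(528.6,152.5,75),fry=(539.1,197.2,75),boil=(518,107.7,75),timer=(507.5,63,75)).items():
    q=M.T@(np.array(p)-c["eye"]); print(n,c["fx"]*q[0]/q[2]+c["cx"],c["fy"]*q[1]/q[2]+c["cy"])
E
```

```text
5.15 [528.  155.1 142.5] [-3.1 -0.   2.9] [-0.1 -0.5 -0.3]
soup 250.80235491699088 205.52643951123892
fry 311.9852003586642 205.1833044929028
boil 189.50414103259982 205.77597990581154
timer 128.4177062184002 206.11861330572324
```

View pics/w2.png

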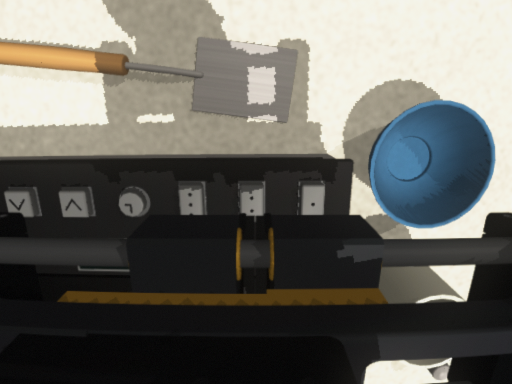

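The picture shows the soup key (two dots) at (252,200), directly in line with the fingertips at column 255. Fry is at (312,198) and boil at (192,198). I'll press soup.

Request:
drive_tool([
  [-1,[0,0,-0.4],0],
  [-1,[0,0,-1.0],0],
  [-1,[0,0,-1.5],0],
  [-1,[0,0,-1.8],0],
  [-1,[0,0,-1.94],0],
  [-1,[0,0,-2.02],0],
  [-1,[0,0,-2.08],0],
  [-1,[0,0,-2.14],0],
  [-1,[0,0,-2.2],0],
  [-1,[0,0,-2.2],0],
])

```text
time: 6.03
tool_pos: [528.6, 153.5, 88.6]
orientation: [3.142, 0.001, 2.903]
contact_force: [-2.2, -2.3, 4.8]
gripper_width: 0.7
grasp_force: 2.3
```

Request:
drive_tool([
  [-1,[0,0,-0.03],0],
  [-1,[0,0,-0.03],0],
  [-1,[0,0,0.1],0],
  [-1,[0,0,0.3],0],
  [-1,[0,0,0.7],0],
  [-1,[0,0,1.2],0],
  [-1,[0,0,1.7],0],
  [-1,[0,0,2.1],0],
  [-1,[0,0,2.2],0],
  [-1,[0,0,2.2],0],
])

```text
time: 6.87
tool_pos: [529.1, 154.3, 144.6]
orientation: [3.14, 0.002, 2.903]
contact_force: [0.5, 0.2, 0.2]
gripper_width: 0.7
grasp_force: 0.0
```

Request:
drive_tool([
  [-1,[-0.06,-0.25,0],0],
  [-1,[-0.19,-0.8,0],0],
  [-1,[-0.35,-1.5,0],0],
  [-1,[-0.52,-2.2,0],0],
  [-1,[-0.66,-2.8,0],0],
  [-1,[-0.77,-3.3,0],0],
  [-1,[-0.82,-3.5,0],0],
  [-1,[-0.84,-3.58,0],0],
  [-1,[-0.84,-3.58,0],0],
  [-1,[-0.84,-3.58,0],0],
])

```text
time: 7.7
tool_pos: [507.5, 65.2, 143.2]
orientation: [3.141, 0.0, 2.904]
contact_force: [-0.2, 0.1, -0.8]
gripper_width: 0.6
grasp_force: 0.0
```

```bash
python3 - <<'E'
from h import *
np.set_printoptions(precision=1,suppress=True)
im=read_camera("scene"); cv2.imwrite("pics/s2.png",cv2.resize(im[90:240,200:400,::-1],None,fx=4,fy=4,interpolation=2))
s=sense(); print(s["time"],s["tool_pos"],s["contact_force"])
E
```

```text
7.75 [507.5  65.3 143.1] [ 0.2 -0.2 -0.7]
```

View pics/s2.png

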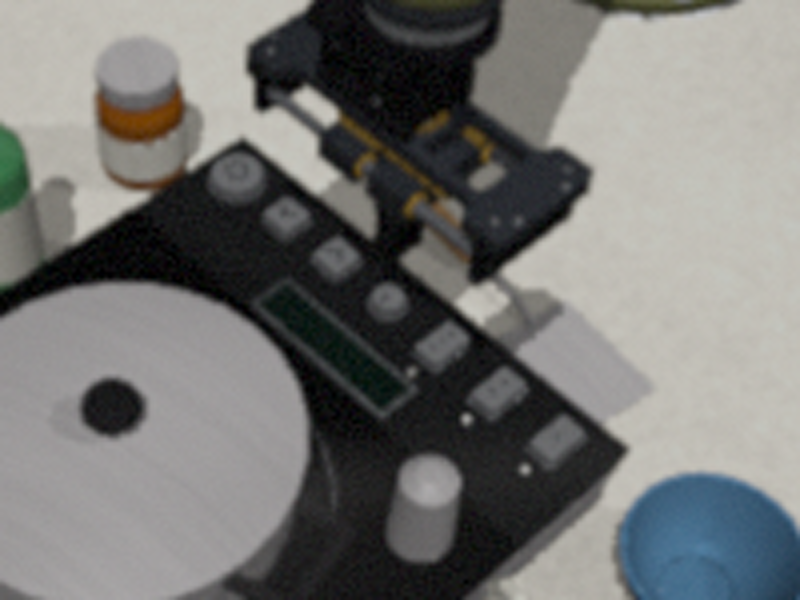

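The keys are all up, nothing has moved, and the finger is above the timer key. The measured y runs about 1.5 mm high, so I'll correct that as I press.

Request:
drive_tool([
  [-1,[0,-0.06,-0.4],0],
  [-1,[0,-0.06,-1.0],0],
  [-1,[0,-0.06,-1.5],0],
  [-1,[0,-0.06,-1.8],0],
  [-1,[0,-0.06,-1.94],0],
  [-1,[0,-0.06,-2.02],0],
  [-1,[0,-0.06,-2.08],0],
  [-1,[0,-0.06,-2.14],0],
  [-1,[0,-0.06,-2.2],0],
  [-1,[0,-0.06,-2.2],0],
])

```text
time: 8.58
tool_pos: [507.5, 63.0, 88.5]
orientation: [3.141, 0.0, 2.903]
contact_force: [-2.5, -0.3, 5.0]
gripper_width: 0.6
grasp_force: 2.3
```

Request:
drive_tool([
  [-1,[0,0,-0.03],0],
  [-1,[0,0,-0.03],0],
  [-1,[0,0,0.1],0],
  [-1,[0,0,0.3],0],
  [-1,[0,0,0.7],0],
  [-1,[0,0,1.2],0],
  [-1,[0,0,1.7],0],
  [-1,[0,0,2.1],0],
  [-1,[0,0,2.2],0],
  [-1,[0,0,2.2],0],
])

```text
time: 9.42
tool_pos: [508.1, 63.0, 144.2]
orientation: [3.14, 0.002, 2.903]
contact_force: [0.7, 0.6, -0.1]
gripper_width: 0.3
grasp_force: 0.0
```

Request:
drive_tool([
  [-1,[-0.06,-0.25,0],0],
  [-1,[-0.19,-0.8,0],0],
  [-1,[-0.35,-1.5,0],0],
  [-1,[-0.52,-2.2,0],0],
  [-1,[-0.66,-2.8,0],0],
  [-1,[-0.77,-3.3,0],0],
  [-1,[-0.82,-3.5,0],0],
  [-1,[-0.84,-3.58,0],0],
  [-1,[-0.84,-3.58,0],0],
  [-1,[-0.84,-3.58,0],0],
])

```text
time: 10.25
tool_pos: [486.4, -25.9, 143.0]
orientation: [3.141, -0.0, 2.904]
contact_force: [0.7, 0.5, -0.6]
gripper_width: 0.2
grasp_force: 0.0
```

The TCP is at (486.4, −25.9), over the up key at (486.3, −26.6). I'll press it.

Request:
drive_tool([
  [-1,[0,0,-0.4],0],
  [-1,[0,0,-1.0],0],
  [-1,[0,0,-1.5],0],
  [-1,[0,0,-1.8],0],
  [-1,[0,0,-1.94],0],
  [-1,[0,0,-2.02],0],
  [-1,[0,0,-2.08],0],
  [-1,[0,0,-2.14],0],
  [-1,[0,0,-2.2],0],
  [-1,[0,0,-2.2],0],
])

```text
time: 11.08
tool_pos: [486.5, -26.4, 88.5]
orientation: [3.141, 0.0, 2.903]
contact_force: [-2.5, 0.7, 5.0]
gripper_width: 0.3
grasp_force: 2.4
```

Request:
drive_tool([
  [-1,[0,0,-0.03],0],
  [-1,[0,0,-0.03],0],
  [-1,[0,0,0.1],0],
  [-1,[0,0,0.3],0],
  [-1,[0,0,0.7],0],
  [-1,[0,0,1.5],0],
  [-1,[0,0,2.6],0],
  [-1,[0,0,3.8],0],
  [-1,[0,0,5],0],
  [-1,[0,0,6],0],
])

```text
time: 11.92
tool_pos: [486.9, -27.1, 241.1]
orientation: [3.141, 0.003, 2.902]
contact_force: [-0.1, 0.4, -0.9]
gripper_width: 0.6
grasp_force: 0.0
```

Request:
drive_tool([
  [-1,[-0.1,1,0.2],0],
  [-1,[-0.3,2.3,0.2],0],
  [-1,[-0.6,3.8,0.2],0],
  [-1,[-1,5.3,0.2],0],
  [-1,[-1.4,6.8,0.2],0],
  [-1,[-1.8,8.3,0.2],0],
  [-1,[-2.2,9.8,0.2],0],
  [-1,[-2.6,11.2,0.2],0],
  [-1,[-2.9,12.4,0.2],0],
  [-1,[-3.2,13.4,0.2],0],
])

```text
time: 12.75
tool_pos: [405.5, 310.9, 243.9]
orientation: [3.14, 0.001, 2.905]
contact_force: [0.2, -0.1, -0.3]
gripper_width: 0.4
grasp_force: 0.0
```

Request:
drive_tool([
  [-1,[-0.5,0.8,0],0],
  [-1,[-1,1.6,0],0],
  [-1,[-1.5,2.4,0],0],
  [-1,[-2,3.2,0],0],
  [-1,[-2.5,4,0],0],
  [-1,[-2.8,4.6,0],0],
  [-1,[-3,5,0],0],
  [-1,[-3,5,0],0],
  [-1,[-3,5,0],0],
  [-1,[-3,5,0],0],
])

```text
time: 13.58
tool_pos: [332.6, 432.1, 243.3]
orientation: [-3.141, 0.001, 2.901]
contact_force: [-0.7, -0.4, -0.2]
gripper_width: 0.5
grasp_force: 0.0
```

```bash
python3 - <<'E'
from h import *
im=read_camera("top"); a=cv2.imread("pics/top0.png"); b=im[:,:,::-1]
cv2.imwrite("pics/top1.png",b)
g=[(183,222),(202,227),(222,232),(242,238),(261,243),(281,248),(302,254)]
print(blobs(im,g,10).astype(int).tolist()); s=sense(); print(s["time"],s["tool_pos"],s["contact_force"])
E
```

```text
[[182, 221, 106], [202, 226, 106], [221, 232, 110], [241, 237, 68], [260, 242, 103], [280, 248, 103], [301, 253, 201]]
13.6333 [332.65122549 432.01054094 243.29169367] [ 0.44983801 -0.28723094  0.15153821]
```

View pics/top1.png

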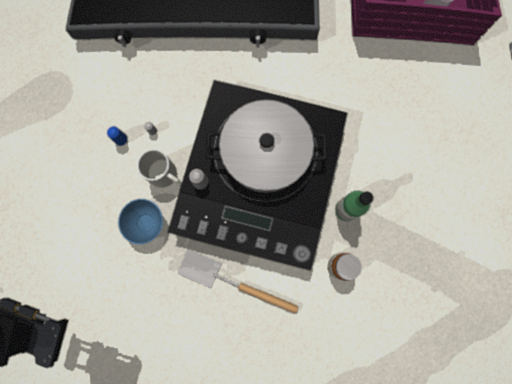

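The top view shows everything where it stood and all the keys up, including the pressed ones at (302,254), (202,227), (242,238) and (281,248). The hand is well clear at the lower left, so I'm handing the job in.

```bash
python3 -c "
from workcell import *
print(job_done())"
```

```text
the job is handed in; nothing more can be done
None
```

I tapped on/off, soup, timer and up in that order, each with about 5 N (roughly 4 mm in) and released before the next; nothing else on the counter moved, the hand finished clear of the cooker, and I handed the job in at about 14 s (no verdict was returned).

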